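# Start a slide scan

## Task

Gently push the blue carriage of the slide scanner fully home with your fingertips, leaving the orange and grey carriages where they are. Then start the scan: touch the green key on the console lightly until it goes down, without pressing any other key, and draw back so that it springs up again. Nothing is to be picked up, and leave the bottle, dishes, beaker and slide box where they stand.

Things in the scene. Friction and masses are not known exactly. Their poses are not given: they have to be found in the camera images.
- scanner: white fixed slide scanner: a flat deck 310 mm wide (y), its top 20 mm above the table, and a housing 125 mm high that starts 220 mm behind the deck's front edge. Origin: middle of the deck's front edge, at table height; x along the deck into the housing, z up. Three carriages stand on the deck at y = -95, 0 and +95 mm; which stands where changes
- blue_push (a point): blue carriage: centre of the push face (robot side) of its upright blue front plate, 50 mm above the table. The plate is 45 mm wide (y), 12 mm thick (x) and spans 22 to 68 mm above the table; x points the way the carriage slides in, square to the plate. A glass slide lies on a low tray behind it. Neighbouring plates leave 50 mm gaps; home, the plate is 118 mm in front of the housing
- blue_carriage (a joint): how far the blue carriage is pushed in, m: 0 = fully out, 0.07 = fully home against its stop; it slides stiffly (about 2 N, more when fast) and stays where it is left. A hard ram is over 40 N
- orange_push (a point): the same point on the orange carriage, otherwise equal; to be left where it is
- grey_push (a point): the same point on the grey carriage, otherwise equal; to be left where it is
- console: the scanner's fixed control console: white box 200 mm (x) by 140 mm (y), 30 mm high, with four round keys in a square, 60 mm between centres, and a small dark display on its far (+x) end. Origin: centre of the square of keys, at table height; x towards the display, z up
- green_key_top (a point): green start key: the centre of its top face, 46 mm above the table when up; round, 28 mm across, stands 16 mm proud of the console, moves straight down
- green_key (a joint): how far the green key is pressed, m: 0 = up, 0.005 = fully down (about 4 N there, 1.2 N to begin); it counts as pressed beyond 0.0035 held for 0.1 s and springs back up by itself. More than 20 N on it is too hard
- yellow_key (a joint): the same for the yellow key, to be left alone
- red_key (a joint): the same for the red key, to be left alone
- white_key (a joint): the same for the white key, to be left alone
- oil_bottle: small amber bottle, 30 mm across, 75 mm high, standing loose close to the console's right (-y) side; origin: centre of its underside
- petri_dishes: two stacked covered clear dishes as one loose piece, 92 mm across, 32 mm high, left (+y) of the scanner; origin: centre of its underside
- beaker: loose glass beaker, 66 mm across, 85 mm high, farther to the right of the console; origin: centre of its underside
- slide_box: loose green slide box 80 x 100 x 33 mm, beyond the console; origin: centre of its underside
Not all that is in view belongs to the job. Of the things like the beaker, leave any that is yellow; of the rest the smaller one is meant.

How it is judged:
By the outcome, as a careful person would: the job done as asked, in the order asked, and still so for the second after the job is handed in, with the robot touching nothing.
It also fails if it takes over 48 s, if anything falls off the work surface, if the arm or the gripper's body presses on something with over 40 N, if the wrist force passes 120 N, or if a joint passes its speed limit or range.

## Robot

A 7-joint arm with a two-finger parallel gripper is mounted at the origin on the work surface. World frame = base frame: x ahead of the robot, y to its left, z up, the work surface at z = 0. Lengths are in mm, angles in rad, forces in N, time in s.
With the tool pointing down it reaches from about 400 to 925 mm from the base axis. Payload 4.1 kg.
Tool frame: the origin (TCP) lies between the finger pads; the fingertips stand 19 mm ahead of it and the grasp point (between the pads) is the TCP; z points along the fingers, y is the direction in which the jaws open and shut (so a half turn about z gives the same grasp; the last joint's range is limited). The gripper opens to 85 mm and grips with 20 to 120 N. Pads are 22 mm wide; open, the fingers measure 114 mm over their backs; the gripper's body (76 mm by 85 mm) begins 54 mm behind the grasp point. The pads swing forward as they close: fully open they stand 13 mm farther back than shut.
Start: joints at [-1.423, 0.398, 0.045, 1.537, -0.019, 1.207, -0.051], TCP at [158.772, 630.343, 250.347] pointing down, gripper open.
Joint ranges: [-2.82, 2.82], [-0.49, 2.23], [-1.37, 1.46], [0, 2.46], [-1.36, 4.5], [0.23, 2], [-2.94, 2.94]. Speed limits (rad/s): [2.57, 2.57, 3.14, 3.14, 3.14, 3.14, 3.14].

## Interface

Orientations are given as a 3x3 rotation matrix whose columns are the frame's x, y, z axes.
In Python, from workcell import manip, eyes gives the robot as it stands.
- The arm moves only by the tool drive_tool, never from a script. Its argument "deltas" is a list that holds one entry, the list of rows, each a list of 7 numbers: the opening, from 0 (shut) to 1 (fully open), then the shift along the tool's x, y, z in m, then the turn, a rotation vector about the tool's x, y, z in rad. In form: [[[hand, dx, dy, dz, rx, ry, rz], ...]]. A call has exactly 5 rows; each row is the pose to reach, as a shift and turn from the pose measured when the call began, along the tool's axes at that moment; what a row does not reach only later rows make up. A row lasts 1/8 s, in which the tool goes at most 62.5 mm and 10.7 degrees, less where a joint would pass 70% of its speed; a pose out of reach is approached as far as the arm can. A call with a gripper value outside its range is refused whole. The fingers move at their own pace and stop on an object; "newtons" is the grip in N (left out, the last holds). Time passes only in rows, so rows that repeat a pose let the fingers close, or fill a call up. It gives the time, the measured TCP pose, the force and the opening at its end, in the units of the state.
- manip.get_obs(): the state, without advancing time (a new reading comes with each control period).
- eyes.read_camera(name): name is "scene" or "side" or "wrist"; returns the picture (400x640x3 uint8, red, green, blue); there is no depth.
- eyes.camera_model(name): a dict with "K" (3x3 intrinsics, pixels), "world_to_cam" (4x4, takes a point from world to camera coordinates); the wrist camera has in their place "T_tool_cam" (4x4, takes a point from camera to tool coordinates, whose origin is the TCP and whose axes are the flange's). Camera axes: x right, y down, z forward; pixel columns grow to the right and rows downward; lengths in mm; the calibration is good to about 2 mm. A picture is of the moment at which its call begins: read the wrist's pose just before it. camera_model takes no time and is no camera call.
- manip.sign_off(): hands the job in, once; it reports no verdict.
The state is a dict: "time_s": time; "joints": joint angles; "dq": joint speeds; "tau": joint torques, N m; "eef_pos": TCP position; "orientation": TCP orientation; "contact_force": force on the tool from outside, world axes, zero at the start; "wrist_torque": the same for the moment, N m; "finger_gap": finger opening in mm.
Only numpy, scipy, OpenCV 4.12 (cv2) and the standard library are available. Lean on these libraries where they do the work, as an engineer would, in place of code of your own. Each camera call takes 0.05 s, during which the arm holds its last target.

## Working session

There is one attempt and no reset: what is moved stays moved. The work goes in short steps, Python scripts to look and compute and a tool call to move; the robot and the scene stay as the last step left them, time stands still between calls to the robot, and variables do not carry over. Pictures are saved under pics/ and viewed, and the job is handed in when it is done.

Besides the shell and the picture viewer there is one more tool, called after "Call:" by a JSON object that holds its "name" and its "arguments". drive_tool: Moves the arm, as the interface text tells. Its arguments: {"type":"object","properties":{"deltas":{"type":"array","items":{"type":"array","items":{"type":"array","items":{"type":"number"}}}},"newtons":{"type":"number"}},"required":["deltas"]}

```bash
mkdir -p pics; python3 - <<'E'
from workcell import manip, eyes
import cv2, numpy as np
np.set_printoptions(precision=4,suppress=True)
o=manip.get_obs(); print(o)
for n in ["scene","side","wrist"]:
    im=eyes.read_camera(n); cv2.imwrite(f"pics/{n}0.png",im[:,:,::-1]); print(n,eyes.camera_model(n))
E
```

```text
{'time_s': 0.0, 'joints': array([-1.423 ,  0.3992,  0.045 ,  1.5379, -0.0187,  1.2069, -0.0507]), 'dq': array([ 0.0002,  0.0007, -0.0001, -0.0023, -0.0012, -0.001 ,  0.0013]), 'tau': array([  0.0011, -47.5104,   1.3645, -25.4217,   0.0113,   0.009 ,
         0.    ]), 'eef_pos': array([158.6211, 629.7391, 249.2558]), 'orientation': array([[-0.9697,  0.2442, -0.0004],
       [ 0.2442,  0.9697, -0.0019],
       [-0.0001, -0.0019, -1.    ]]), 'contact_force': array([ 0.2757, -0.4896, -0.0755]), 'wrist_torque': array([-0.0327,  0.0117, -0.0382]), 'finger_gap': 85.29905824729481}
scene {'K': array([[374.0939,   0.    , 316.8638],
       [  0.    , 374.0939, 200.8285],
       [  0.    ,   0.    ,   1.    ]]), 'world_to_cam': array([[  -0.5354,    0.8445,    0.0113,  387.8234],
       [   0.6447,    0.4173,   -0.6405, -312.1021],
       [  -0.5456,   -0.3357,   -0.7679, 1725.2256],
       [   0.    ,    0.    ,    0.    ,    1.    ]])}
side {'K': array([[424.6708,   0.    , 324.3679],
       [  0.    , 424.6708, 197.1781],
       [  0.    ,   0.    ,   1.    ]]), 'world_to_cam': array([[   0.9791,   -0.2026,   -0.0151, -598.7062],
       [  -0.1665,   -0.7572,   -0.6316,   67.1242],
       [   0.1165,    0.621 ,   -0.7751, 1274.0817],
       [   0.    ,    0.    ,    0.    ,    1.    ]])}
wrist {'K': array([[310.529 ,   0.    , 320.157 ],
       [  0.    , 310.529 , 195.7798],
       [  0.    ,   0.    ,   1.    ]]), 'T_tool_cam': array([[  -0.0002,   -0.9559,   -0.2936,   74.1354],
       [   1.    ,   -0.    ,   -0.0005,   -1.8671],
       [   0.0004,   -0.2936,    0.9559, -123.2053],
       [   0.    ,    0.    ,    0.    ,    1.    ]])}
```

View pics/scene0.png

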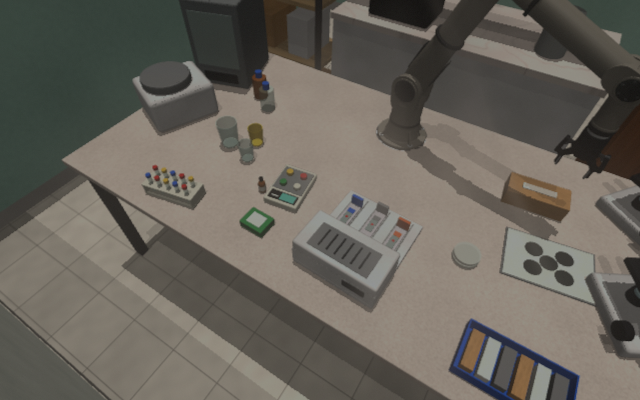

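View pics/side0.png

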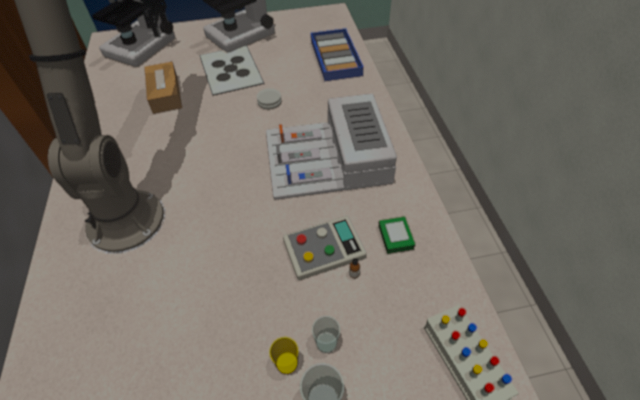

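View pics/wrist0.png

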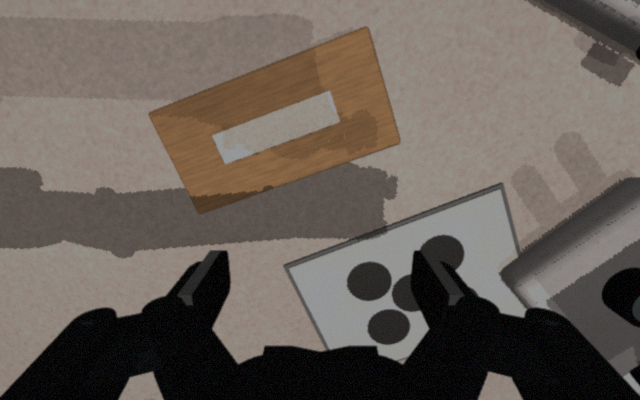

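The scene view shows the scanner at about (355,245) and the console at (292,187). The side view shows the scanner at (330,145) with carriages at orange (283,133), grey (279,153) and blue (290,173). The console there has red (301,240), white (322,232), yellow (308,257) and green (329,250) keys.

I'll crop both closer.

```bash
python3 - <<'E'
import cv2, numpy as np
a=cv2.imread("pics/side0.png"); b=cv2.imread("pics/scene0.png")
cv2.imwrite("pics/side_c.png",cv2.resize(a[90:290,250:430],None,fx=4,fy=3,interpolation=cv2.INTER_CUBIC)[:600])
cv2.imwrite("pics/scene_c.png",cv2.resize(b[155:305,240:430],None,fx=4,fy=4,interpolation=cv2.INTER_CUBIC))
E
```

```text
(no output)
```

View pics/side_c.png

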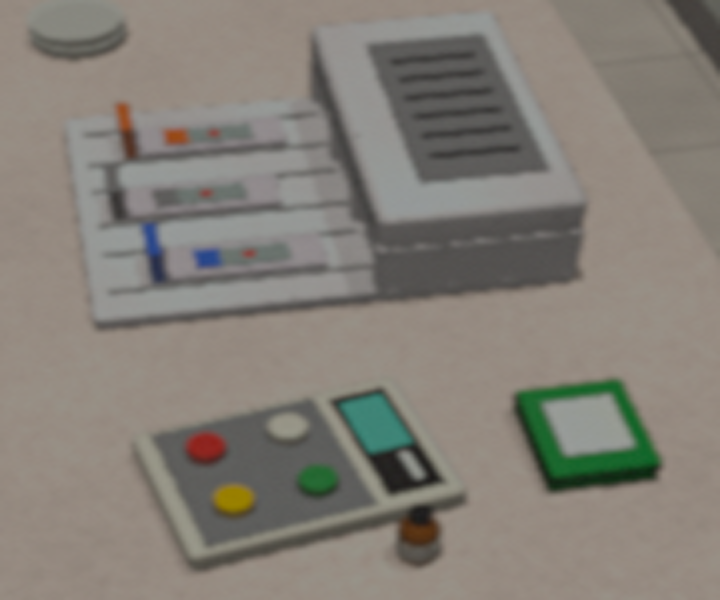

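View pics/scene_c.png

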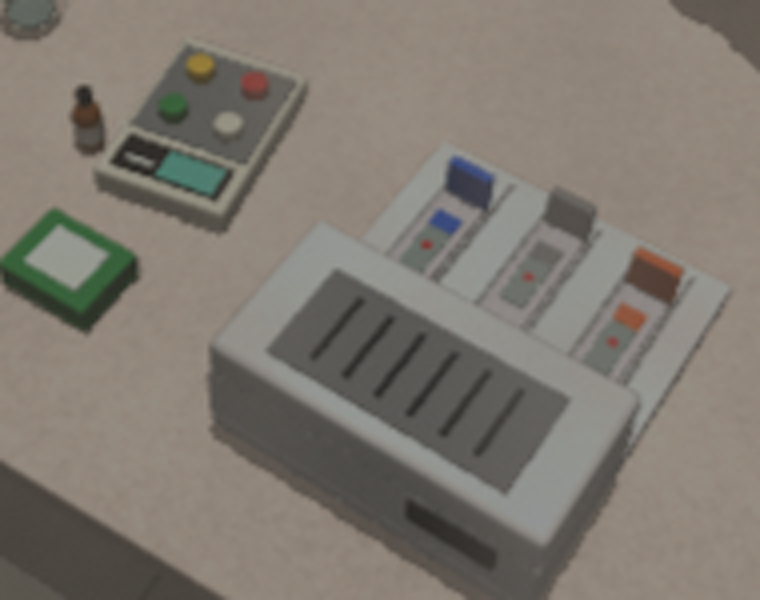

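Candidates for the blue push target:
- The plate, side (290,173) and scene (357,200).
- The blue slide label, side (302,176).
- The vial caps, side (466,350).

I choose the upright plate with the tray behind it. Candidates for the green key are the round key at side (329,250) and the slide box at (397,233). I choose the round key. The crops confirm both choices.

```bash
cat > h.py <<'E'
import cv2, numpy as np
from workcell import manip, eyes
np.set_printoptions(precision=3,suppress=True)
def cast(cam,uv,z):
    m=eyes.camera_model(cam); W=m["world_to_cam"]; R=W[:3,:3]; c=-R.T@W[:3,3]
    uv=np.atleast_2d(np.asarray(uv,float)); h=np.c_[uv,np.ones(len(uv))]
    d=(R.T@np.linalg.inv(m["K"])@h.T).T
    return c+d*((z-c[2])/d[:,2])[:,None]
def proj(cam,P):
    m=eyes.camera_model(cam); p=(m["world_to_cam"]@np.r_[P,1])[:3]; q=m["K"]@p; return q[:2]/q[2]
def blobs(im,lo,hi,roi,amin=6):
    x0,y0,x1,y1=roi; hs=cv2.cvtColor(im,cv2.COLOR_BGR2HSV)[y0:y1,x0:x1]
    mk=cv2.inRange(hs,np.array(lo),np.array(hi)); n,l,s,c=cv2.connectedComponentsWithStats(mk)
    return [(s[i,4],c[i]+[x0,y0],s[i,:4]+[x0,y0,0,0]) for i in range(1,n) if s[i,4]>=amin],mk
E
python3 - <<'E'
from h import *
S=cv2.imread("pics/side0.png"); C=cv2.imread("pics/scene0.png")
rs=dict(side=(S,(250,90,430,290)),scene=(C,(262,155,430,305)))
cols=dict(red=((170,110,60),(180,255,255)),red2=((0,130,60),(5,255,255)),yellow=((18,130,80),(32,255,255)),green=((45,90,40),(75,255,255)),blue=((105,110,50),(130,255,255)),orange=((6,110,60),(14,255,255)))
for cam,(im,roi) in rs.items():
    for k,(lo,hi) in cols.items():
        for a,c,s in blobs(im,lo,hi,roi)[0]:
            print(cam,k,a,c,s,"z46",cast(cam,c,46)[0,:2],"z45/68",cast(cam,c,45)[0,:2])
E
```

```text
side red2 71 [300.958 238.775] [297 234   9  10] z46 [ 502.843 -211.098] z45/68 [ 502.899 -210.431]
side yellow 80 [307.9   256.238] [303 252  10  10] z46 [ 511.56  -269.823] z45/68 [ 511.624 -269.216]
side green 535 [396.353 236.686] [380 217  35  36] z46 [ 760.135 -260.039] z45/68 [ 760.455 -259.421]
side green 74 [329.  249.5] [325 245   9  10] z46 [ 570.854 -261.17 ] z45/68 [ 570.979 -260.554]
side blue 28 [287.571 169.893] [286 165   4  11] z46 [505.278  52.019] z45/68 [505.335  52.956]
side blue 26 [301.538 175.731] [299 174   6   5] z46 [543.863  18.3  ] z45/68 [543.961  19.203]
side orange 37 [280.919 131.568] [279 125   4  17] z46 [509.596 232.518] z45/68 [509.658 233.64 ]
side orange 25 [293.6  134.96] [291 133   6   5] z46 [549.031 206.381] z45/68 [549.134 207.477]
side orange 59 [354.034 267.153] [350 263   9   9] z46 [ 623.355 -327.778] z45/68 [ 623.534 -327.23 ]
scene red2 15 [303. 175.] [301 174   5   3] z46 [ 503.91  -205.475] z45/68 [ 503.122 -206.021]
scene yellow 25 [289.6  170.96] [287 169   6   5] z46 [ 514.523 -262.85 ] z45/68 [ 513.745 -263.45 ]
scene green 17 [282.882 180.588] [281 179   5   4] z46 [ 571.867 -254.671] z45/68 [ 571.143 -255.264]
scene green 75 [266.293 221.467] [262 213  11  18] z46 [ 765.804 -188.031] z45/68 [ 765.26  -188.561]
scene blue 14 [357.    196.857] [353 195  10   5] z46 [487.745  29.042] z45/68 [486.942  28.714]
scene blue 21 [350.905 210.143] [348 208   7   5] z46 [556.41   40.833] z45/68 [555.672  40.516]
scene orange 8 [262.75 182.75] [262 181   3   4] z46 [ 623.749 -313.569] z45/68 [ 623.073 -314.216]
scene orange 31 [404.581 220.645] [399 218  11   7] z46 [493.703 226.481] z45/68 [492.906 226.336]
scene orange 26 [396.923 233.885] [394 231   7   6] z46 [561.708 227.518] z45/68 [560.974 227.374]
```

Call:
{"name": "drive_tool", "arguments": {"deltas": [[[0,-0.039,-0.044,0,0,0,-0.04],[0,-0.078,-0.088,0,0,0,-0.09],[0,-0.117,-0.131,0,0,0,-0.13],[0,-0.156,-0.175,0,0,0,-0.17],[0,-0.195,-0.219,0,0,0,-0.218]]]}}

```text
time_s: 0.78
eef_pos: [295.0, 367.9, 249.8]
orientation: [[-1.0, 0.027, -0.0], [0.027, 1.0, -0.001], [0.0, -0.001, -1.0]]
contact_force: [0.8, 0.5, -0.2]
finger_gap: 0.0
```

Call:
{"name": "drive_tool", "arguments": {"deltas": [[[0,-0.028,-0.051,0,0,0,0],[0,-0.056,-0.102,0,0,0,0],[0,-0.085,-0.153,0,0,0,0],[0,-0.114,-0.204,0,0,0,0],[0,-0.142,-0.254,0,0,0,0]]]}}

```text
time_s: 1.4
eef_pos: [430.5, 108.3, 250.2]
orientation: [[-1.0, 0.027, 0.0], [0.027, 1.0, -0.001], [-0.0, -0.001, -1.0]]
contact_force: [0.2, 0.6, -0.7]
finger_gap: -0.2
```

```bash
cat >> h.py <<'E'
def wshot(name):
    o=manip.get_obs(); im=eyes.read_camera("wrist"); cv2.imwrite(f"pics/{name}.png",im[:,:,::-1])
    np.savez(f"pics/{name}.npz",p=o["eef_pos"],R=o["orientation"]); return im[:,:,::-1],o
def wcast(name,uv,z):
    m=eyes.camera_model("wrist"); d=np.load(f"pics/{name}.npz"); T=m["T_tool_cam"]
    R=d["R"]@T[:3,:3]; c=d["p"]+d["R"]@T[:3,3]
    uv=np.atleast_2d(np.asarray(uv,float)); h=np.c_[uv,np.ones(len(uv))]
    r=(R@np.linalg.inv(m["K"])@h.T).T
    return c+r*((z-c[2])/r[:,2])[:,None]
E
python3 - <<'E'
from h import *
im,o=wshot("w1"); print(o["time_s"],o["eef_pos"],o["orientation"],o["contact_force"])
cv2.imwrite("pics/w1_x.png",cv2.resize(im,(800,500)))
E
```

```text
1.4 [430.534 108.307 250.177] [[-1.     0.027  0.   ]
 [ 0.027  1.    -0.001]
 [-0.    -0.001 -1.   ]] [ 0.227  0.562 -0.739]
```

View pics/w1.png

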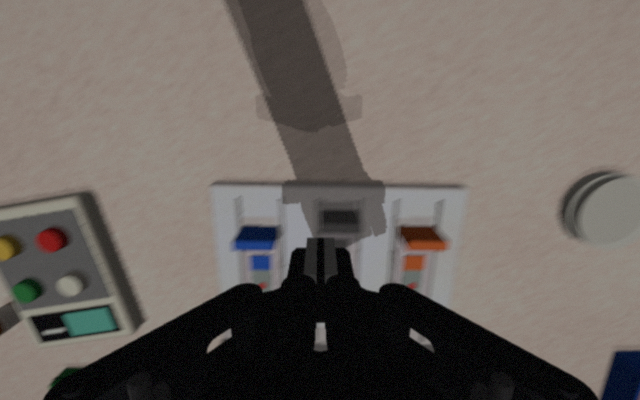

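```bash
python3 - <<'E'
from h import *
im=cv2.imread("pics/w1.png")
cv2.imwrite("pics/w1_c.png",cv2.resize(im[175:295,205:305],None,fx=6,fy=5,interpolation=cv2.INTER_CUBIC))
print(wcast("w1",[[212,183.5],[466,186.5]],20))
for lo,hi,k in [((105,110,40),(130,255,255),'b'),((4,110,60),(16,255,255),'o')]:
    for a,c,s in blobs(im,lo,hi,(200,180,480,300))[0]: print(k,a,c,s)
E
```

```text
[[445.977 -21.804  20.   ]
 [457.675 277.179  20.   ]]
b 779 [255.582 238.167] [235 227  41  23]
b 218 [260.477 262.303] [252 256  17  14]
o 9 [432.333 230.667] [431 228   4   6]
o 414 [426.391 243.737] [407 234  39  16]
o 249 [413.534 262.51 ] [404 256  20  14]
```

View pics/w1_c.png

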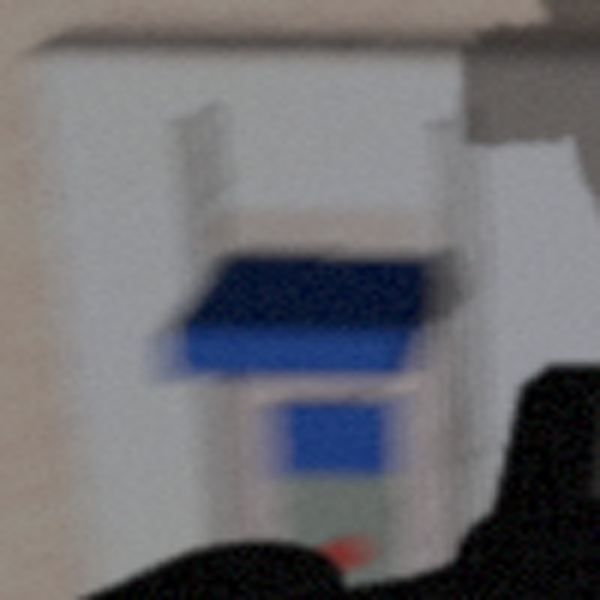

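```bash
python3 - <<'E'
from h import *
print(wcast("w1",[[235.3,240.8],[274.5,241.3]],68))
print(wcast("w1",[[244,226.6],[277,226.6]],22))
im=cv2.imread("pics/w1.png")
g=cv2.cvtColor(im,cv2.COLOR_BGR2GRAY).astype(int)
for r in (200,215): print(r,g[r,204:222],g[r,455:475])
cv2.imwrite("pics/w1_d.png",cv2.resize(im[175:295,385:485],None,fx=6,fy=5,interpolation=cv2.INTER_CUBIC))
for lo,hi,k in [((170,110,60),(180,255,255),'r'),((0,110,60),(5,255,255),'r'),((18,110,60),(32,255,255),'y'),((45,90,40),(75,255,255),'g')]:
    for a,c,s in blobs(im,lo,hi,(0,190,150,320))[0]: print(k,a,c,s,wcast("w1",c,46))
E
```

```text
[[498.02   12.73   68.   ]
 [499.731  54.911  68.   ]]
[[500.763  10.972  22.   ]
 [501.837  51.275  22.   ]]
200 [134 136 132 131 135 136 136 141 142 142 142 145 148 149 147 144 147 149] [148 150 148 148 149 149 149 148 143 144 142 139 140 140 138 136 136 138
 141 141]
215 [135 135 137 136 140 133 139 142 140 142 143 143 145 147 148 147 150 148] [147 149 147 152 146 147 144 144 141 144 139 136 133 135 136 135 137 138
 137 138]
r 435 [ 48.464 240.929] [ 36 229  27  24] [[ 502.676 -210.213   46.   ]]
y 270 [  5.856 248.919] [  0 236  15  24] [[ 511.483 -262.855   46.   ]]
g 353 [ 24.504 292.093] [ 13 281  24  22] [[ 569.825 -258.979   46.   ]]
```

View pics/w1_d.png

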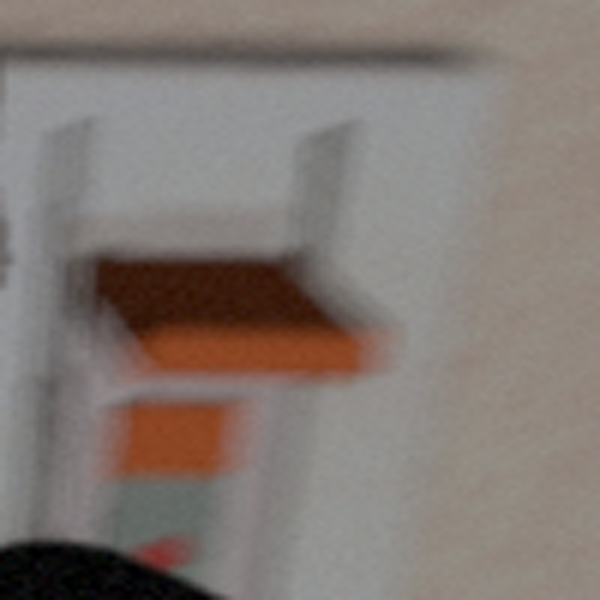

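The face of the blue plate is at about (499.5, 33). The orange and blue plates straddle the deck centre symmetrically, which agrees with the sizes given. I'll descend in front of it with the fingers shut.

Call:
{"name": "drive_tool", "arguments": {"deltas": [[[0,-0.008,-0.025,0.03,0,0,0],[0,-0.016,-0.05,0.07,0,0,0],[0,-0.024,-0.074,0.12,0,0,0],[0,-0.028,-0.074,0.165,0,0,0],[0,-0.028,-0.074,0.194,0,0,0]]]}}

```text
time_s: 2.08
eef_pos: [458.6, 23.6, 55.0]
orientation: [[-0.999, 0.039, 0.001], [0.039, 0.999, -0.007], [-0.001, -0.007, -1.0]]
contact_force: [-1.1, 0.9, 0.2]
finger_gap: -0.2
```

```bash
python3 - <<'E'
from h import *
im,o=wshot("w2"); print(o["time_s"],o["eef_pos"],o["contact_force"])
b=eyes.read_camera("scene")[:,:,::-1]; cv2.imwrite("pics/scene2.png",b)
c=cv2.resize(b[155:275,310:430],None,fx=4,fy=4,interpolation=cv2.INTER_CUBIC)
s=eyes.read_camera("side")[:,:,::-1]; cv2.imwrite("pics/side2.png",s)
c2=cv2.resize(s[110:210,250:330],None,fx=4,fy=4.8,interpolation=cv2.INTER_CUBIC)
cv2.imwrite("pics/c2.png",np.hstack([c,c2]))
E
```

```text
2.075 [458.561  23.611  55.023] [-1.079  0.941  0.216]
```

View pics/w2.png

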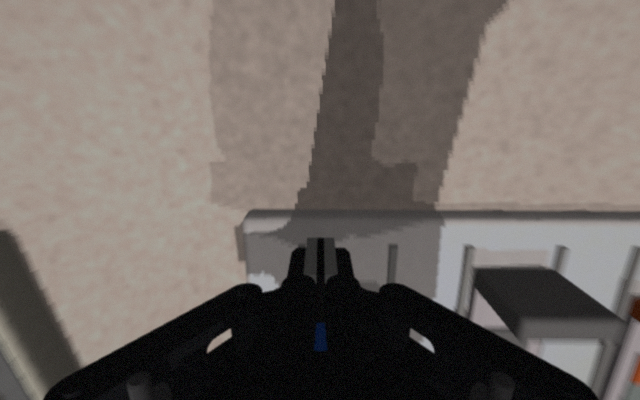

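View pics/c2.png

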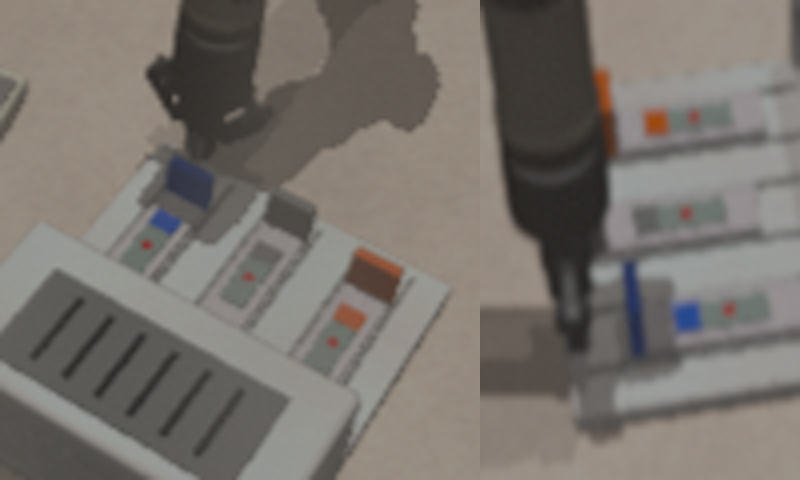

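The scene and side views show the fingers standing in front of the blue plate, clear of the others. They are 10 mm too far right, so I'll correct that.

Call:
{"name": "drive_tool", "arguments": {"deltas": [[[0,-0.004,0.005,0,0,0,0],[0,-0.008,0.01,0,0,0,0.006],[0,-0.012,0.0105,0,0,0,0.01],[0,-0.014,0.0105,0,0,0,0.01],[0,-0.014,0.0105,0,0,0,0.01]]]}}

```text
time_s: 2.85
eef_pos: [472.8, 33.7, 56.1]
orientation: [[-0.999, 0.048, 0.0], [0.048, 0.999, -0.007], [-0.0, -0.007, -1.0]]
contact_force: [-0.4, -0.3, -0.5]
finger_gap: -0.1
```

Call:
{"name": "drive_tool", "arguments": {"deltas": [[[0,-0.005,0,0,0,0,-0.005],[0,-0.01,0,0,0,0,-0.01],[0,-0.015,0,0,0,0,-0.015],[0,-0.019,0,0,0,0,-0.015],[0,-0.023,0,0,0,0,-0.015]]]}}

```text
time_s: 3.48
eef_pos: [495.5, 32.5, 56.0]
orientation: [[-0.999, 0.033, -0.001], [0.033, 0.999, -0.007], [0.001, -0.007, -1.0]]
contact_force: [-2.6, 0.2, 0.7]
finger_gap: 0.3
```

Call:
{"name": "drive_tool", "arguments": {"deltas": [[[0,-0.004,0,0,0,0,0],[0,-0.008,0,0,0,0,0],[0,-0.012,0,0,0,0,0],[0,-0.016,0,0,0,0,0],[0,-0.02,0,0,0,0,0]]]}}

```text
time_s: 4.1
eef_pos: [515.6, 31.6, 55.9]
orientation: [[-0.999, 0.033, -0.001], [0.033, 0.999, -0.007], [0.001, -0.007, -1.0]]
contact_force: [-1.5, -1.2, 1.6]
finger_gap: 0.3
```

```bash
python3 - <<'E'
from h import *
o=manip.get_obs(); print(o["time_s"],o["eef_pos"],o["contact_force"],o["joints"])
b=eyes.read_camera("scene")[:,:,::-1]; cv2.imwrite("pics/scene3.png",b)
c=cv2.resize(b[155:275,310:430],None,fx=4,fy=4,interpolation=cv2.INTER_CUBIC)
s=eyes.read_camera("side")[:,:,::-1]; cv2.imwrite("pics/side3.png",s)
c2=cv2.resize(s[110:210,250:330],None,fx=4,fy=4.8,interpolation=cv2.INTER_CUBIC)
cv2.imwrite("pics/c3.png",np.hstack([c,c2]))
E
```

```text
4.1 [515.629  31.622  55.903] [-1.49  -1.196  1.551] [-0.528  0.448  0.466  2.04  -0.289  0.719  1.656]
```

View pics/c3.png

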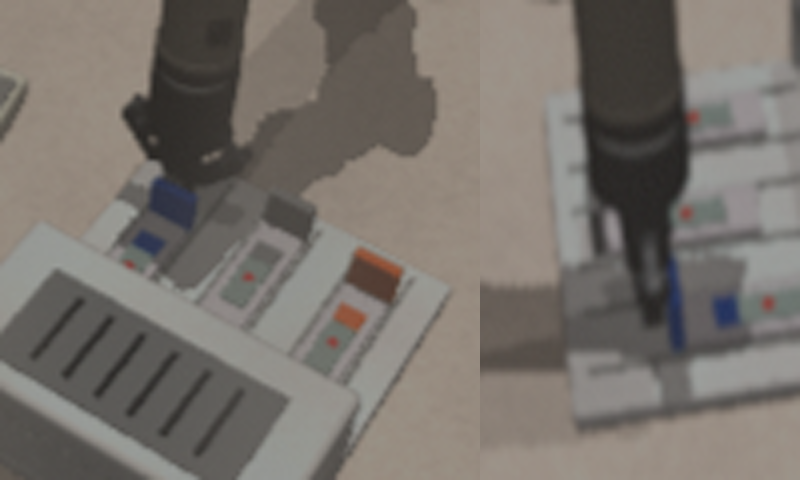

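The blue carriage moves in with the fingers, and grey and orange are unmoved. I'll go on more slowly and watch for the stop.

Call:
{"name": "drive_tool", "arguments": {"deltas": [[[0,-0.0025,0,0,0,0,0],[0,-0.005,0,0,0,0,0],[0,-0.0075,0,0,0,0,0],[0,-0.01,0,0,0,0,0],[0,-0.012,0,0,0,0,0]]]}}

```text
time_s: 4.82
eef_pos: [525.8, 31.3, 55.7]
orientation: [[-0.999, 0.034, -0.006], [0.034, 0.999, -0.007], [0.006, -0.007, -1.0]]
contact_force: [-10.0, -0.7, 8.1]
finger_gap: 0.5
```

Call:
{"name": "drive_tool", "arguments": {"deltas": [[[0,-0.001,0,0,0,0,0],[0,-0.002,0,0,0,0,0],[0,-0.003,0,0,0,0,0],[0,-0.004,0,0,0,0,0],[0,-0.005,0,0,0,0,0]]]}}

```text
time_s: 5.45
eef_pos: [525.8, 31.2, 55.0]
orientation: [[-0.999, 0.034, -0.018], [0.034, 0.999, -0.006], [0.017, -0.006, -1.0]]
contact_force: [-15.1, 0.9, 12.1]
finger_gap: 0.1
```

Call:
{"name": "drive_tool", "arguments": {"deltas": [[[0,-0.001,0,0,0,0,0],[0,-0.002,0,0,0,0,0],[0,-0.003,0,0,0,0,0],[0,-0.004,0,0,0,0,0],[0,-0.005,0,0,0,0,0]]]}}

```text
time_s: 6.08
eef_pos: [525.7, 31.3, 54.5]
orientation: [[-0.999, 0.034, -0.029], [0.034, 0.999, -0.004], [0.029, -0.005, -1.0]]
contact_force: [-16.0, 0.7, 12.1]
finger_gap: -0.1
```

It is firm against the stop at about 15 N. The face is at about x = 538, roughly 89 mm from the deck front, which fits the home position (220 − 118 − 12 = 90). I'll draw back and lift.

Call:
{"name": "drive_tool", "arguments": {"deltas": [[[0,0.005,0,0,0,-0.01,0],[0,0.015,0,0,0,-0.02,0],[0,0.03,0,-0.005,0,-0.029,0],[0,0.035,0,-0.04,0,-0.029,0],[0,0.04,0,-0.09,0,-0.029,0]]]}}

```text
time_s: 6.7
eef_pos: [487.6, 33.2, 145.8]
orientation: [[-0.999, 0.033, -0.001], [0.033, 0.999, -0.006], [0.001, -0.006, -1.0]]
contact_force: [0.4, 0.9, -0.3]
finger_gap: -0.3
```

Call:
{"name": "drive_tool", "arguments": {"deltas": [[[0,0.006,-0.02,-0.035,0,0,0],[0,0.012,-0.06,-0.07,0,0,0],[0,0.02,-0.11,-0.1,0,0,0],[0,0.026,-0.15,-0.104,0,0,0],[0,0.032,-0.184,-0.104,0,0,0]]]}}

```text
time_s: 7.32
eef_pos: [450.0, -150.8, 252.0]
orientation: [[-0.999, 0.034, 0.004], [0.034, 0.999, -0.006], [-0.004, -0.006, -1.0]]
contact_force: [0.1, 0.9, -1.0]
finger_gap: 0.0
```

```bash
python3 - <<'E'
from h import *
im,o=wshot("w4"); print(o["time_s"],o["eef_pos"],o["orientation"],o["dq"])
b=eyes.read_camera("scene")[:,:,::-1]; cv2.imwrite("pics/scene4.png",b)
s=eyes.read_camera("side")[:,:,::-1]; cv2.imwrite("pics/side4.png",s)
c=cv2.resize(b[155:275,310:430],None,fx=4,fy=4,interpolation=cv2.INTER_CUBIC)
c2=cv2.resize(s[110:210,250:330],None,fx=4,fy=4.8,interpolation=cv2.INTER_CUBIC)
cv2.imwrite("pics/c4.png",np.hstack([c,c2]))
for lo,hi,k in [((170,110,60),(180,255,255),'r'),((0,110,60),(5,255,255),'r'),((18,110,60),(32,255,255),'y'),((45,90,40),(75,255,255),'g')]:
    for a,c,s in blobs(im,lo,hi,(0,100,640,400),30)[0]: print(k,a,c,s,wcast("w4",c,46))
E
```

```text
7.325 [ 450.02  -150.807  252.006] [[-0.999  0.034  0.004]
 [ 0.034  0.999 -0.006]
 [-0.004 -0.006 -1.   ]] [ 0.374  0.077  0.239 -0.028 -0.072  0.     0.648]
r 428 [272.549 216.311] [261 205  24  23] [[ 499.886 -209.873   46.   ]]
r 39 [551.41  247.974] [548 245   8   7] [[549.615 111.893  46.   ]]
r 34 [624.882 262.588] [622 260   7   6] [[571.493 201.689  46.   ]]
r 33 [466.091 291.303] [463 289   7   6] [[605.293  19.045  46.   ]]
y 1357 [ 14.668 143.692] [  0 120  35  49] [[ 408.921 -477.04    46.   ]]
y 458 [222.004 224.596] [210 212  25  25] [[ 508.159 -268.584   46.   ]]
g 351 [235.365 270.046] [225 260  22  21] [[ 567.327 -260.076   46.   ]]
```

View pics/w4.png

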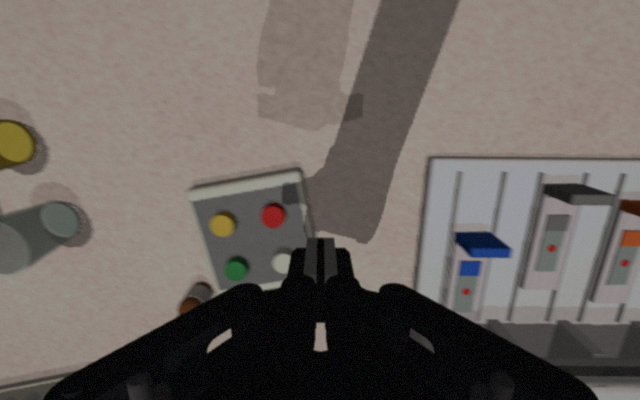

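View pics/c4.png

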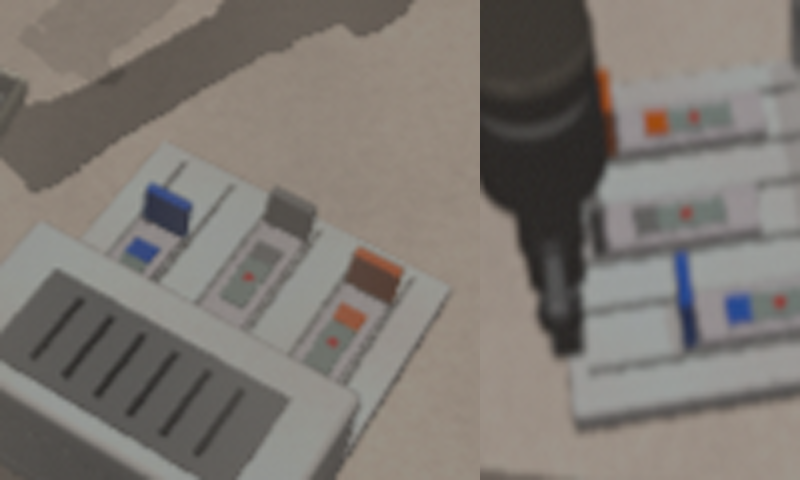

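The blue carriage is now home and the grey and orange ones are unchanged. The green key is at wrist (235,270). Its position agrees across views at about (570, -259), 60 mm from yellow as it should be. I'll go above it.

Call:
{"name": "drive_tool", "arguments": {"deltas": [[[0,-0.04,-0.035,0.02,0,0,0],[0,-0.08,-0.07,0.06,0,0,0],[0,-0.1236,-0.104,0.11,0,0,0],[0,-0.1236,-0.104,0.142,0,0,0],[0,-0.1236,-0.104,0.142,0,0,0]]]}}

```text
time_s: 8.1
eef_pos: [567.8, -258.1, 106.0]
orientation: [[-0.999, 0.036, -0.006], [0.036, 0.999, -0.004], [0.005, -0.004, -1.0]]
contact_force: [-0.4, -0.1, -0.4]
finger_gap: -0.4
```

Call:
{"name": "drive_tool", "arguments": {"deltas": [[[0,0,0,0.004,0,0,0],[0,0,0,0.008,0,0,0],[0,0,0,0.01,0,0,0],[0,0,0,0.01,0,0,0],[0,0,0,0.01,0,0,0]]]}}

```text
time_s: 8.72
eef_pos: [568.0, -258.1, 96.5]
orientation: [[-0.999, 0.036, -0.005], [0.036, 0.999, -0.004], [0.005, -0.004, -1.0]]
contact_force: [0.2, 0.1, 0.4]
finger_gap: -0.1
```

```bash
python3 - <<'E'
from h import *
im,o=wshot("w5"); print(o["time_s"],o["eef_pos"],o["orientation"],o["contact_force"])
b=eyes.read_camera("scene")[:,:,::-1]; cv2.imwrite("pics/scene5.png",b)
s=eyes.read_camera("side")[:,:,::-1]; cv2.imwrite("pics/side5.png",s)
c=cv2.resize(b[140:230,240:330],None,fx=4.4,fy=5,interpolation=cv2.INTER_CUBIC)
c2=cv2.resize(s[200:290,280:370],None,fx=4.4,fy=5,interpolation=cv2.INTER_CUBIC)
cv2.imwrite("pics/c5.png",np.hstack([c,c2]))
tip=o["eef_pos"]+o["orientation"]@[0,0,19]; print(tip,[ (n,proj(n,tip),proj(n,[570,-259,46])) for n in("scene","side")])
E
```

```text
8.725 [ 567.977 -258.148   96.522] [[-0.999  0.036 -0.005]
 [ 0.036  0.999 -0.004]
 [ 0.005 -0.004 -1.   ]] [0.222 0.106 0.389]
[ 567.887 -258.218   77.522] [('scene', array([282.259, 174.011]), array([282.262, 179.854])), ('side', array([327.586, 242.361]), array([328.522, 248.886]))]
```

View pics/c5.png

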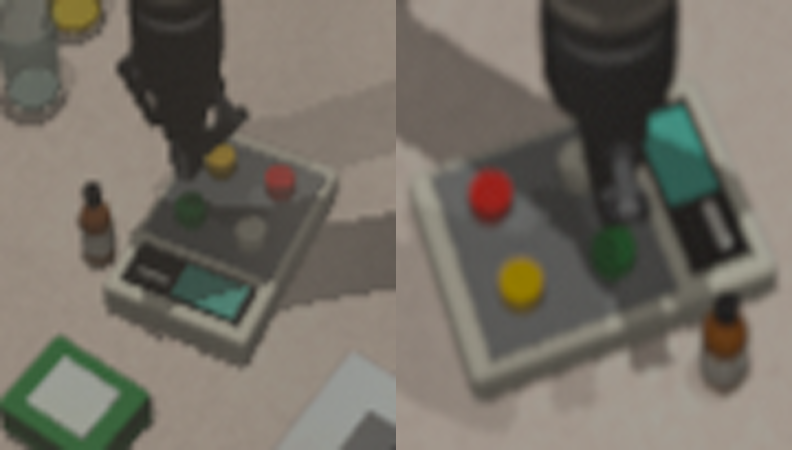

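View pics/w5.png

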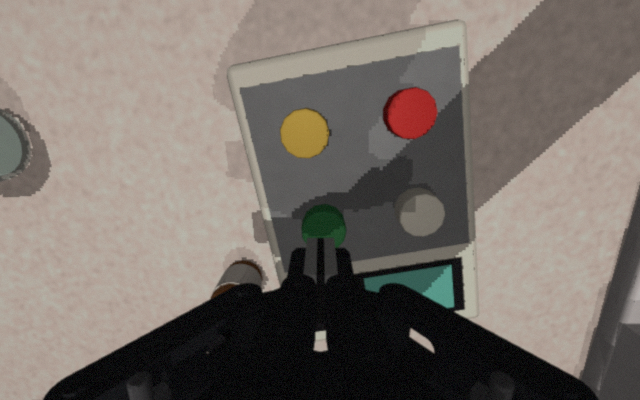

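```bash
python3 - <<'E'
from h import *
print(wcast("w5",[[324,226.5],[304.5,132.5],[410.5,112.5],[420,212]],46))
print(wcast("w5",[[302,226],[346,226],[324,205]],46))
E
```

```text
[[ 565.952 -258.001   46.   ]
 [ 509.763 -266.913   46.   ]
 [ 501.199 -209.046   46.   ]
 [ 558.659 -200.704   46.   ]]
[[ 565.168 -271.258   46.   ]
 [ 566.088 -244.732   46.   ]
 [ 552.281 -257.55    46.   ]]
```

The square of keys gives the green centre at (567, -258.5), and the tip is at (568, -258). It is centred, so I'll lower it.

Call:
{"name": "drive_tool", "arguments": {"deltas": [[[0,0,0,0.008,0,0,0],[0,0,0,0.016,0,0,0],[0,0,0,0.024,0,0,0],[0,0,0,0.027,0,0,0],[0,0,0,0.027,0,0,0]]]}}

```text
time_s: 9.5
eef_pos: [567.5, -258.3, 68.8]
orientation: [[-0.999, 0.037, -0.006], [0.037, 0.999, -0.004], [0.006, -0.004, -1.0]]
contact_force: [0.0, 0.1, 0.5]
finger_gap: -0.1
```

Call:
{"name": "drive_tool", "arguments": {"deltas": [[[0,0,0,0.001,0,0,0],[0,0,0,0.002,0,0,0],[0,0,0,0.003,0,0,0],[0,0,0,0.004,0,0,0],[0,0,0,0.005,0,0,0]]]}}

```text
time_s: 10.12
eef_pos: [567.6, -258.3, 64.0]
orientation: [[-0.999, 0.037, -0.006], [0.037, 0.999, -0.003], [0.006, -0.004, -1.0]]
contact_force: [0.4, 0.3, 1.9]
finger_gap: -0.1
```

Contact at about z = 64 to 65. I'll press on in 1 mm steps and hold.

Call:
{"name": "drive_tool", "arguments": {"deltas": [[[0,0,0,0.001,0,0,0],[0,0,0,0.002,0,0,0],[0,0,0,0.003,0,0,0],[0,0,0,0.003,0,0,0],[0,0,0,0.003,0,0,0]]]}}

```text
time_s: 10.75
eef_pos: [567.6, -258.4, 61.1]
orientation: [[-0.999, 0.037, -0.006], [0.037, 0.999, -0.003], [0.005, -0.004, -1.0]]
contact_force: [-1.2, 0.9, 4.7]
finger_gap: -0.0
```

Call:
{"name": "drive_tool", "arguments": {"deltas": [[[0,0,0,0.0005,0,0,0],[0,0,0,0.001,0,0,0],[0,0,0,0.0015,0,0,0],[0,0,0,0.0015,0,0,0],[0,0,0,0.0015,0,0,0]]]}}

```text
time_s: 11.38
eef_pos: [567.6, -258.4, 60.1]
orientation: [[-0.999, 0.037, -0.005], [0.037, 0.999, -0.003], [0.005, -0.003, -1.0]]
contact_force: [-2.2, 0.7, 6.8]
finger_gap: -0.1
```

Call:
{"name": "drive_tool", "arguments": {"deltas": [[[0,0,0,0.0005,0,0,0],[0,0,0,0.001,0,0,0],[0,0,0,0.001,0,0,0],[0,0,0,0.001,0,0,0],[0,0,0,0.001,0,0,0]]]}}

```text
time_s: 12.0
eef_pos: [567.6, -258.4, 60.0]
orientation: [[-0.999, 0.037, -0.005], [0.037, 0.999, -0.002], [0.005, -0.003, -1.0]]
contact_force: [-2.2, 2.5, 10.1]
finger_gap: -0.2
```

```bash
python3 - <<'E'
from h import *
im,o=wshot("w6"); print(o["eef_pos"],o["contact_force"])
s=eyes.read_camera("side")[:,:,::-1]; b=eyes.read_camera("scene")[:,:,::-1]
c=cv2.resize(b[140:230,240:330],None,fx=4.4,fy=5,interpolation=cv2.INTER_CUBIC)
c2=cv2.resize(s[200:290,280:370],None,fx=4.4,fy=5,interpolation=cv2.INTER_CUBIC)
cv2.imwrite("pics/c6.png",np.hstack([c,c2]))
E
```

```text
[ 567.584 -258.39    60.045] [-2.195  2.493 10.076]
```

View pics/c6.png

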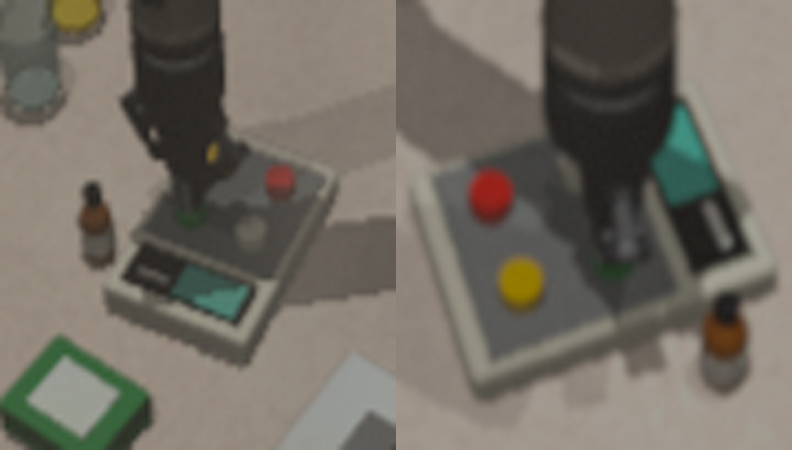

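The key has bottomed: z did not change while the force rose to 10 N, and only the green key is under the tip. I'll draw straight up.

Call:
{"name": "drive_tool", "arguments": {"deltas": [[[0,0,0,-0.004,0,0,0],[0,0,0,-0.012,0,0,0],[0,0,0,-0.03,0,0,0],[0,0,0,-0.06,0,0,0],[0,0,0,-0.1,0,0,0]]]}}

```text
time_s: 12.78
eef_pos: [567.7, -257.9, 161.1]
orientation: [[-0.999, 0.037, -0.006], [0.037, 0.999, -0.002], [0.006, -0.003, -1.0]]
contact_force: [0.4, 0.2, 0.3]
finger_gap: -0.0
```

Call:
{"name": "drive_tool", "arguments": {"deltas": [[[0,0.03,0,-0.02,0,0,0],[0,0.06,0.0,-0.05,0,0,0],[0,0.1,0.0,-0.08,0,0,0],[0,0.12,0.0,-0.09,0,0,0],[0,0.12,0,-0.09,0,0,0]]]}}

```text
time_s: 13.4
eef_pos: [447.7, -254.1, 253.5]
orientation: [[-0.999, 0.039, -0.003], [0.039, 0.999, -0.002], [0.003, -0.002, -1.0]]
contact_force: [0.9, 0.0, -0.6]
finger_gap: -0.1
```

```bash
python3 - <<'E'
from h import *
im,o=wshot("w7"); print(o["time_s"],o["eef_pos"],o["contact_force"])
s=eyes.read_camera("side")[:,:,::-1]; b=eyes.read_camera("scene")[:,:,::-1]
c=cv2.resize(b[140:290,240:430],(400,400),interpolation=cv2.INTER_CUBIC)
c2=cv2.resize(s[90:290,250:430],(400,400),interpolation=cv2.INTER_CUBIC)
cv2.imwrite("pics/c7.png",np.hstack([c,c2]))
for n,i0,i1 in(("side",cv2.imread("pics/side0.png"),s),("scene",cv2.imread("pics/scene0.png"),b)):
    for k,lo,hi in [("o",(6,110,60),(14,255,255)),("g",(45,90,40),(75,255,255)),("b",(105,110,50),(130,255,255))]:
        roi=dict(side=(250,90,430,290),scene=(262,155,430,305))[n]
        print(n,k,[(x[0],x[1].round(1).tolist()) for x in blobs(i0,lo,hi,roi)[0]],"->",[(x[0],x[1].round(1).tolist()) for x in blobs(i1,lo,hi,roi)[0]])
E
```

```text
13.4 [ 447.694 -254.114  253.47 ] [ 0.877  0.038 -0.587]
side o [(np.int32(37), [280.9, 131.6]), (np.int32(25), [293.6, 135.0]), (np.int32(59), [354.0, 267.2])] -> [(np.int32(26), [293.7, 135.0]), (np.int32(59), [354.0, 267.2])]
side g [(np.int32(535), [396.4, 236.7]), (np.int32(74), [329.0, 249.5])] -> [(np.int32(534), [396.1, 236.8]), (np.int32(74), [329.0, 249.5])]
side b [(np.int32(28), [287.6, 169.9]), (np.int32(26), [301.5, 175.7])] -> [(np.int32(39), [300.7, 170.1]), (np.int32(26), [314.3, 174.0])]
scene o [(np.int32(8), [262.8, 182.8]), (np.int32(31), [404.6, 220.6]), (np.int32(26), [396.9, 233.9])] -> [(np.int32(9), [262.7, 182.6]), (np.int32(33), [404.3, 220.5]), (np.int32(26), [396.9, 233.9])]
scene g [(np.int32(17), [282.9, 180.6]), (np.int32(75), [266.3, 221.5])] -> [(np.int32(18), [282.7, 180.6]), (np.int32(73), [266.3, 221.5])]
scene b [(np.int32(14), [357.0, 196.9]), (np.int32(21), [350.9, 210.1])] -> [(np.int32(19), [351.4, 203.9]), (np.int32(21), [345.1, 217.3])]
```

View pics/c7.png

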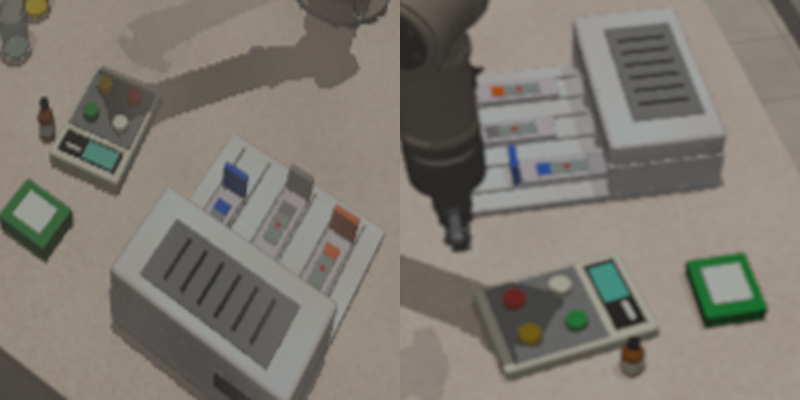

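View pics/w7.png

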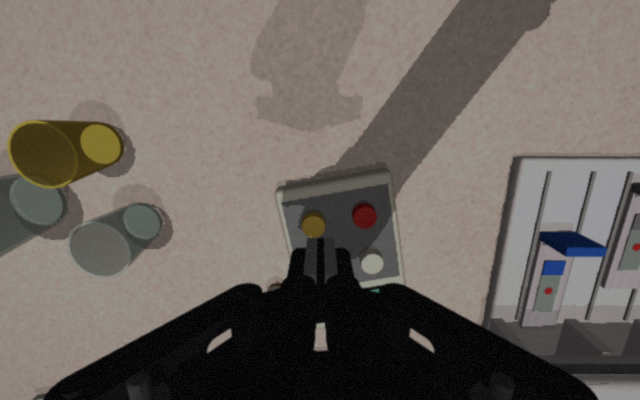

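The key is back up at its original pixel, the bottle and the other carriages are unmoved, and the blue carriage is home. I'll let the arm settle and hand in.

Call:
{"name": "drive_tool", "arguments": {"deltas": [[[0,0,0,0,0,0,0],[0,0,0,0,0,0,0],[0,0,0,0,0,0,0],[0,0,0,0,0,0,0],[0,0,0,0,0,0,0]]]}}

```text
time_s: 14.18
eef_pos: [449.2, -252.9, 251.7]
orientation: [[-0.999, 0.036, -0.006], [0.036, 0.999, -0.002], [0.006, -0.003, -1.0]]
contact_force: [-0.0, 0.1, 0.2]
finger_gap: -0.1
```

```bash
python3 - <<'E'
from h import *
print(cast("side",[[301.54,175.73],[314.3,174.0]],27),cast("scene",[[350.9,210.14],[345.1,217.3]],27))
print(manip.sign_off(), manip.get_obs()["time_s"])
E
```

```text
[[545.719  35.452  27.   ]
 [586.406  33.986  27.   ]] [[542.372  34.781  27.   ]
 [583.384  33.187  27.   ]]
the job is handed in; nothing more can be done
the job is handed in; nothing more can be done
```

I pushed the blue carriage home, then pressed the green key down and let it spring back up. I handed the job in just after 14.2 s on the robot's clock, well inside the 48 s; the sign-off gives no verdict.

- **Blue carriage:** I pushed it with shut fingertips until it stopped firmly at about 16 N, well under the 40 N limit. Its face ended about 89 mm from the deck front, against the 90 mm expected at home.
- **Green key:** It bottomed at about 10 N, with the tool about 5 mm below first contact, and stayed down well over the 0.1 s needed. After I drew back, it was at its original position in both fixed cameras. No other key was touched.
- **Other things:** The orange carriage, bottle and slide box stayed at the same pixels as before. The grey carriage looked unmoved in the pictures. I never went near the dishes or beaker and did not re-measure them.

**Disagreements:**
- The label on the blue carriage's slide shows about 41 mm of travel, while the fingertip contact gives about 38 mm. That is within calibration and pixel accuracy.
- The deck measured 299 mm wide against the stated 310 mm because its edges were blurred in the image.
- My first descent landed 10 mm too far to the right, and I corrected it before touching anything.

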